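# Unpin and draw back the bolt of a chemical-store chest

## Robot

A 6-joint arm with a two-finger parallel gripper is mounted at the origin on the work surface. World frame = base frame: x ahead of the robot, y to its left, z up, the work surface at z = 0. Lengths are in m, angles in rad, forces in N, time in s.
With the tool pointing down it reaches from about 0.3 to 0.875 m from the base axis. Payload 6.4 kg.
Tool frame: the origin (TCP) lies midway between the tips of the shut fingers; the grasp point (between the pads) lies ctrl.grip_depth behind it (ctrl.grip_depth is the distance from the TCP to the grasp point, in m); x points along the fingers, y is the direction in which the jaws open and shut, and the axes are right-handed (so a half turn about x gives the same grasp; the last joint's range is limited). The gripper opens to 85 mm and grips with 20 to 120 N. Pads are 22 mm wide; open, the fingers measure 114 mm over their backs; the gripper's body (76 mm by 85 mm) begins 54 mm behind the grasp point. The pads swing forward as they close: fully open they stand 13 mm farther back than shut.
Start: joints at [-0.206, 0.181, 1.607, -0, 1.354, -0.206], TCP at [0.575, 0, 0.231] pointing down, gripper open.
Joint ranges: [-2.99, 2.99], [-0.89, 2.07], [0.3, 2.58], [-1.14, 4.28], [0, 2.63], [-3.12, 3.12]. Speed limits (rad/s): [2.57, 2.57, 3.01, 3.14, 3.14, 3.14].

## Interface

Orientations are given as a unit quaternion [w, x, y, z].
In Python, from bench import ctrl gives the robot as it stands.
- The arm moves only by the tool carry_out, never from a script. Its argument "motion" is one flat list of numbers, 7 for each row, row after row: the turn, a rotation vector about the tool's x, y, z in degrees, then the shift along the tool's x, y, z in m, then the gripper's target within -1 to 1 (shut at 1, half-way at 0, fully open at -1). A call has 1 to 10 rows; each row shifts and turns the pose as measured when the row begins, along the tool's axes as they then stand; what a row does not reach is not made up. A row lasts 1/10 s, in which the tool goes at most 50 mm and 8.59 degrees, less where a joint would pass 70% of its speed; a pose out of reach is approached as far as the arm can. A call with a gripper value outside its range is refused whole. The fingers move at their own pace and stop on an object; the grip force is fixed at half the most. Time passes only in rows, so rows that do not move let the fingers close. It gives the time, the measured TCP pose, the force and the opening at its end, in the units of the state.
- ctrl.get_obs(): the state, without advancing time (a new reading comes with each control period).
- ctrl.camera(name): name is "scene" or "side" or "wrist"; returns the picture (420x560x3 uint8, blue, green, red); there is no depth.
- ctrl.camera_params(name): a dict with "mtx" (3x3 intrinsics, pixels), "pose" (4x4, takes a point from camera to world coordinates); the wrist camera has in their place "hand_eye" (4x4, takes a point from camera to tool coordinates, whose origin is the TCP and whose axes are the tool frame's). Camera axes: x right, y down, z forward; pixel columns grow to the right and rows downward; lengths in m; the calibration is good to about 2 mm. A picture is of the moment at which its call begins: read the wrist's pose just before it. camera_params takes no time and is no camera call.
- ctrl.hand_in(): hands the job in, once; it reports no verdict.
Trained networks look in the newest picture that a camera, given by its name, has taken for a name from the list of things; names that differ only in an ending like _2 or _b are one class to them, and where a whole thing is asked for, a point or a joint stands for the part that bears it (a point fixed in the world has none). Each returns a list of dicts, best first, with "conf" (0 to 1); they miss things now and then, are a little off and sometimes report something else, mostly with a low value. They report only what shows in the picture. A call takes as long as a camera call. They do not tell look-alikes from the thing itself.
- ctrl.boxes_of(camera, thing): "point" ([x, y, z] in m, in the coordinates of the camera as it stood for that picture, good to about 4 mm: the middle of the surface that is visible of it).
- ctrl.trace(camera, thing): "pixels" (420x560 bool, what is visible of it).
- ctrl.landmark_of(camera, thing): "point" ([x, y, z] in m, in the coordinates of the camera as it stood for that picture, good to about 4 mm: a listed point, or the origin of a listed thing).
The state is a dict: "time_s": time; "q": joint angles; "dq": joint speeds; "joint_efforts": joint torques, N m; "eef_pos": TCP position; "eef_rot": TCP orientation; "wrist_force": force on the tool from outside, world axes, zero at the start; "torque": the same for the moment, N m; "opening": opening from 0.0 (shut) to 1.0 (fully open).
Only numpy, scipy, OpenCV 4.12 (cv2) and the standard library are available. Lean on these libraries where they do the work, as an engineer would, in place of code of your own. Each camera call takes 0.05 s, during which the arm holds its last target. There are 200 camera calls.

## Task

Unlock the steel chest: draw the lock pin up out of the bolt's bridge and park it in the notch of the clip on the chest's front, pushed right in and hanging upright with its collar seated flat behind the raised rims. Then slide the bolt all the way back so that the lid is free. Do not drop the pin, and leave the bottles, jars, glassware and spatula where they stand.

Things in the scene. Friction and masses are not known exactly. Their poses are not given: they have to be found in the camera images.
- chest: Fixed grey steel chest, 200 (x) by 360 (y) mm, 120 mm high; origin at the centre of its underside, z up, -x is the front face, towards the robot. On its flat top, at x = -30 mm, a steel bolt lies along y; it runs through a dark bridge at y = 0 and two staples, 23 mm high, at y = -55 and -100 mm.
- bore (a point): Mouth of the upright 13.8 mm bore in the bridge (46 by 36 mm, its top 44 mm above the chest's top): the pin's collar rests here at first, its shank through bridge and bolt. Axes as the chest's.
- line_start (a point): Start of the notch's line, in free air 25 mm before the chest's front face, level with its top (chest x -125, y -60, z 120 mm). Along this line, towards chest +y, a steel parking clip is clamped to the front rail. Where is NOT measured: its seat's centre lies anywhere at chest y = 0 to 120 mm, to be found by touch or eye. The space below the line is free down to the table, but for the low spatula.
- line_end (a point): Other end of the notch's line (chest y +140 mm). The clip is a level plate 8 mm thick, top at the line's height. Its notch, 15 to 16 mm wide, lies along the line, opens to chest -y with a flared mouth (about 30 mm wide, 38 mm before the seat's centre). A shank slid along the line stops at the closed end, seated. Rims 3 mm high flank it 15 to 24 mm before the seat: pass the collar over, then lower it.
- pin: Loose steel lock pin, about 110 g, upright: shank 12 mm in diameter and 42 mm long under a round collar (24 mm in diameter, 6 mm thick), with a flat grip tab on top, 26 (its x) by 14 (its y) by 34 mm high. Origin at the centre of the collar's underside, z up along the pin; tab from z = 6 to 40. It may start at any yaw. Parked, its origin is on the notch's line.
- bolt (a joint): Travel of the bolt towards chest +y, in m: 0 shot (locked), 0.055 fully back against its stop. About 2 N of friction, no spring; it stays where it is left. The pin blocks it while in the bore.
- bolt_tab (a point): Grip point on the bolt's upright tab: the tab is 28 (chest x) by 10 (chest y) mm and rises from 17 to 53 mm above the chest's top; this point is on its middle, 38 mm above the chest's top, and moves with the bolt. Axes as the chest's.
- jar_a: Bystander: white jar with a blue cap, 40 mm wide, 55 mm high, on the chest's top behind the bolt; origin at its underside.
- jar_b: Bystander: amber jar, 36 mm wide, 60 mm high, on the chest's top behind the bolt; origin at its underside.
- reagent_white: Bystander: white bottle, 72 mm wide, 140 mm high, on the table to the left.
- reagent_amber: Bystander: amber bottle, 80 mm wide, 170 mm high, on the table to the right.
- beaker: Bystander: glass beaker, 68 mm wide, 85 mm high, on the table to the left.
- mortar: Bystander: white mortar, 96 mm wide, 50 mm high, on the table to the right.
- spatula: Bystander: spatula, 170 mm long, lying on the table close before the chest, along its front, under the notch's line; under 30 mm high.
Things that resemble listed ones, but are neither listed nor needed, are in the scene too. Leave any blue or green look-alike of the pin alone.

How it is judged:
By the outcome, as a careful person would: the job done as asked, in the order asked, and still so for the second after the job is handed in, with the robot touching nothing.
It also fails if it takes over 54 s, if anything falls off the work surface, if the arm or the gripper's body presses on something with over 40 N, if the wrist force passes 120 N, or if a joint passes its speed limit or range.

## Working session

There is one attempt and no reset: what is moved stays moved. The work goes in short steps, Python scripts to look and compute and a tool call to move; the robot and the scene stay as the last step left them, time stands still between calls to the robot, and variables do not carry over. Pictures are saved under pics/ and viewed, about 8 in all and at most 12, crops included, and the job is handed in when it is done.

Besides the shell and the picture viewer there is one more tool, called after "Request:" as name(argument=value, ...), one argument or row to a line, values as JSON. carry_out: Moves the arm, as the interface text tells. Its arguments: {"type":"object","properties":{"motion":{"type":"array"}},"required":["motion"]}

```bash
mkdir -p pics; ls; cat > h.py <<'E'
import numpy as np,cv2
from bench import ctrl
from scipy.spatial.transform import Rotation as R
def T():
    o=ctrl.get_obs();M=np.eye(4);q=o["eef_rot"];M[:3,:3]=R.from_quat([q[1],q[2],q[3],q[0]]).as_matrix();M[:3,3]=o["eef_pos"];return M
def cam(n):
    p=ctrl.camera_params(n);return p["mtx"],(p["pose"] if "pose" in p else T()@p["hand_eye"])
def w(P,p): return (P[:3,:3]@np.array(p)+P[:3,3]).round(4)
E
python3 - <<'E'
from h import *
np.set_printoptions(suppress=True)
o=ctrl.get_obs();print(o["eef_pos"],o["eef_rot"],o["wrist_force"],o["opening"],ctrl.grip_depth,T().round(3))
for n in["scene","side","wrist"]:
    K,P=cam(n);im=ctrl.camera(n);cv2.imwrite(f"pics/{n}0.png",im);print(n,P.round(3).tolist(),K[0,0])
    for t in["chest","pin","bore","bolt_tab","line_start","line_end","spatula","jar_a"]:
        print(t,[(w(P,d["point"]).tolist(),round(d["conf"],2)) for d in ctrl.landmark_of(n,t)][:4])
a=cv2.imread("pics/scene0.png");b=cv2.imread("pics/side0.png")
E
```

```text
pics
[0.57443727 0.00014842 0.23039597] [ 0.49948771  0.49964105  0.50053386 -0.50033659] [-0.04228608  0.94223664  0.18108834] 1.0013760314867775 0.0187 [[-0.002  1.     0.     0.574]
 [ 0.     0.    -1.     0.   ]
 [-1.    -0.002 -0.     0.23 ]
 [ 0.     0.     0.     1.   ]]
scene [[0.552, 0.605, -0.573, 1.293], [0.834, -0.41, 0.37, -0.459], [-0.012, -0.682, -0.731, 1.027], [0.0, 0.0, 0.0, 1.0]] 457.55923117867405
chest [([0.5802, -0.0355, 0.0003], 0.84), ([0.4548, -0.1009, 0.1208], 0.28)]
pin [([0.7404, -0.0904, 0.0432], 0.65), ([0.7576, -0.0241, 0.0377], 0.52), ([0.5524, -0.0432, 0.1604], 0.46)]
bore [([0.5517, -0.0431, 0.1676], 0.98)]
bolt_tab [([0.5506, 0.033, 0.1579], 0.6)]
line_start [([0.4553, -0.1047, 0.1236], 0.69)]
line_end [([0.4508, 0.0962, 0.1241], 0.58)]
spatula []
jar_a [([0.6484, -0.1673, 0.1214], 0.74), ([0.6485, 0.0522, 0.1195], 0.53)]
side [[-0.989, -0.1, 0.107, 0.468], [-0.145, 0.762, -0.631, 0.675], [-0.018, -0.64, -0.768, 0.916], [0.0, 0.0, 0.0, 1.0]] 417.13048180605875
chest [([0.5811, -0.0361, 0.0011], 0.74)]
pin [([0.5477, -0.0439, 0.1631], 0.67), ([0.7499
[... 240 characters left out ...]
0.451, 0.1008, 0.1241], 0.84), ([0.4614, -0.0975, 0.1211], 0.63)]
spatula [([0.4209, -0.0039, -0.0036], 0.81)]
jar_a [([0.6469, -0.1697, 0.1209], 0.66), ([0.6479, 0.0534, 0.1195], 0.59)]
wrist [[1.0, -0.001, 0.0, 0.575], [-0.0, -0.959, -0.285, 0.072], [0.001, 0.285, -0.959, 0.375], [0.0, 0.0, 0.0, 1.0]] 368.5349651073025
chest [([0.5809, -0.0389, 0.0], 0.7)]
pin [([0.7368, -0.0919, 0.0408], 0.98), ([0.7585, -0.022, 0.0457], 0.97), ([0.5507, -0.0386, 0.1667], 0.76)]
bore [([0.5491, -0.0382, 0.1637], 0.89)]
bolt_tab [([0.5517, 0.0357, 0.1623], 0.95)]
line_start []
line_end []
spatula [([0.4268, -0.0052, 0.0029], 0.75)]
jar_a [([0.6487, 0.0504, 0.1192], 0.67), ([0.6446, -0.1653, 0.1207], 0.59)]
```

View pics/side0.png

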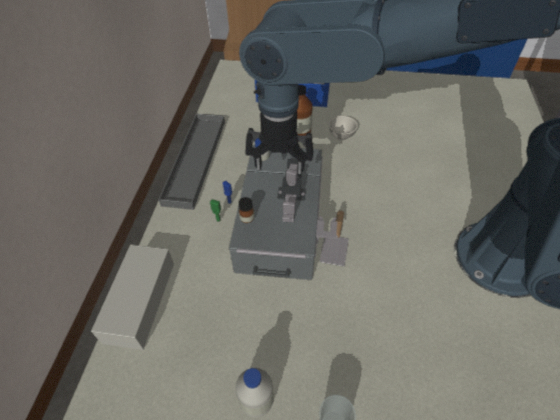

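View pics/wrist0.png

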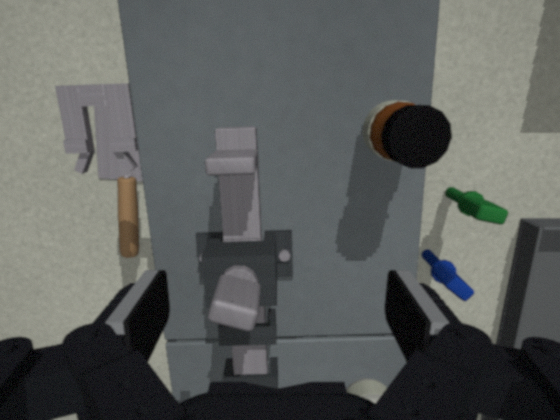

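```bash
python3 - <<'E'
import cv2
a=cv2.imread("pics/wrist0.png")
c=cv2.resize(a[240:350,180:300],None,fx=5,fy=5,interpolation=2);d=cv2.resize(a[70:180,50:150],None,fx=5,fy=5,interpolation=2)
d=cv2.resize(d,(200*2,440));c=cv2.resize(c,(400,367))
import numpy as np
o=np.zeros((440,800,3),'uint8');o[:440,:400]=d;o[:367,400:]=c
cv2.imwrite("pics/crop0.png",cv2.convertScaleAbs(o,alpha=1.6))
from h import *
K,P=cam("wrist")
def bp(u,v,z):
    r=P[:3,:3]@np.linalg.inv(K)@[u,v,1];return (P[:3,3]+r*(z-P[2,3])/r[2]).round(4)
for uv in[(57,85),(130,83),(90,107),(97,107),(78,165),(118,172)]:print(uv,bp(*uv,.12))
E
```

```text
(57, 85) [0.4303 0.0803 0.12  ]
(130, 83) [0.4784 0.0815 0.12  ]
(90, 107) [0.45   0.0663 0.12  ]
(97, 107) [0.4546 0.0663 0.12  ]
(78, 165) [0.4359 0.0273 0.12  ]
(118, 172) [0.4632 0.0223 0.12  ]
```

View pics/crop0.png

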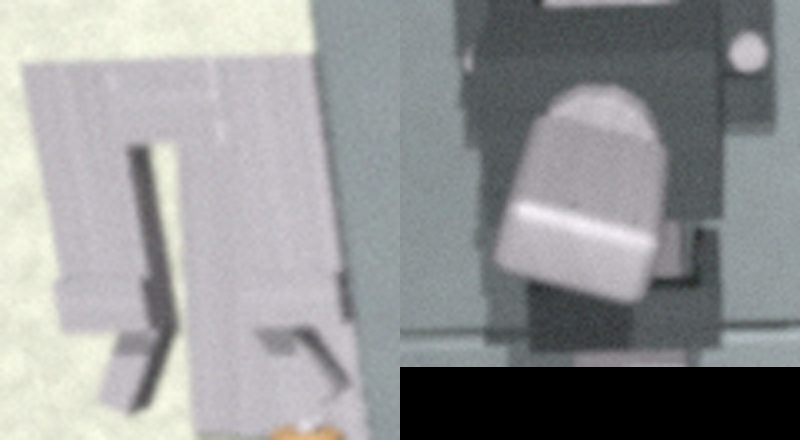

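```bash
cat >> h.py <<'E'
def bp(n,uv,z):
    K,P=cam(n);r=P[:3,:3]@np.linalg.inv(K)@[*uv,1];return (P[:3,3]+r*(z-P[2,3])/r[2]).round(4)
def pj(n,p):
    K,P=cam(n);c=K@(P[:3,:3].T@(np.array(p)-P[:3,3]));return (c[:2]/c[2]).round(1)
E
python3 - <<'E'
from h import *
f=lambda u,v:(180+(u-400)/3.333,240+v/3.333)
for u,v in[(515,205),(655,243),(640,300),(500,262),(578,252)]:print(bp("wrist",f(u,v),.204))
# chest edges: side edges & line slope candidates from left chest top edge
for uv in[(122,10),(135,110),(440,10),(425,200)]:print("edge",bp("wrist",uv,.12))
g=lambda u,v:(50+u/4,70+v/4)
for u,v in[(128,145),(218,145),(150,300),(240,300)]:print("notch",bp("wrist",g(u,v),.12))
K,P=cam("wrist");print("tcp px",pj("wrist",T()[:3,3]))
im=cv2.imread("pics/wrist0.png");print(T()[:3,3])
E
```

```text
[ 0.542  -0.0301  0.204 ]
[ 0.5639 -0.037   0.204 ]
[ 0.5613 -0.0475  0.204 ]
[ 0.5391 -0.0404  0.204 ]
[ 0.5516 -0.0386  0.204 ]
edge [0.4783 0.1246 0.12  ]
edge [0.4798 0.0644 0.12  ]
edge [0.6764 0.1246 0.12  ]
edge [0.6811 0.0018 0.12  ]
notch [0.4447 0.0668 0.12  ]
notch [0.4597 0.0668 0.12  ]
notch [0.4446 0.0411 0.12  ]
notch [0.4601 0.0411 0.12  ]
tcp px [277.7 272.9]
[5.75012413e-01 1.94332303e-05 2.31267705e-01]
```

Request:
carry_out(
  motion=[7.5, 0, 0, 0, -0.0125, 0.02, -1, 7.5, 0, 0, 0, -0.0095, 0.022, -1, 0, 0, 0, 0, 0, 0, -1],
)

```text
time_s: 1.65
eef_pos: [0.5497, -0.0409, 0.2312]
eef_rot: [0.428, 0.563, 0.428, -0.563]
wrist_force: [-0.3, -0.0, -1.1]
opening: 0.999
```

```bash
python3 - <<'E'
from h import *
im=ctrl.camera("wrist");cv2.imwrite("pics/w1.png",cv2.convertScaleAbs(im[180:400,150:430],alpha=1.5))
cv2.imwrite("pics/w1.png",cv2.resize(cv2.imread("pics/w1.png"),None,fx=2.8,fy=2.7,interpolation=2))
print([(w(cam("wrist")[1],d["point"]),d["conf"]) for d in ctrl.landmark_of("wrist","pin")],T().round(3))
E
```

```text
[(array([ 0.7386, -0.088 ,  0.0415]), 0.96), (array([ 0.5531, -0.038 ,  0.1659]), 0.8), (array([ 0.7583, -0.0221,  0.0428]), 0.7)] [[ 0.001  0.965 -0.261  0.551]
 [ 0.001 -0.261 -0.965 -0.039]
 [-1.     0.001 -0.001  0.231]
 [ 0.     0.     0.     1.   ]]
```

View pics/w1.png

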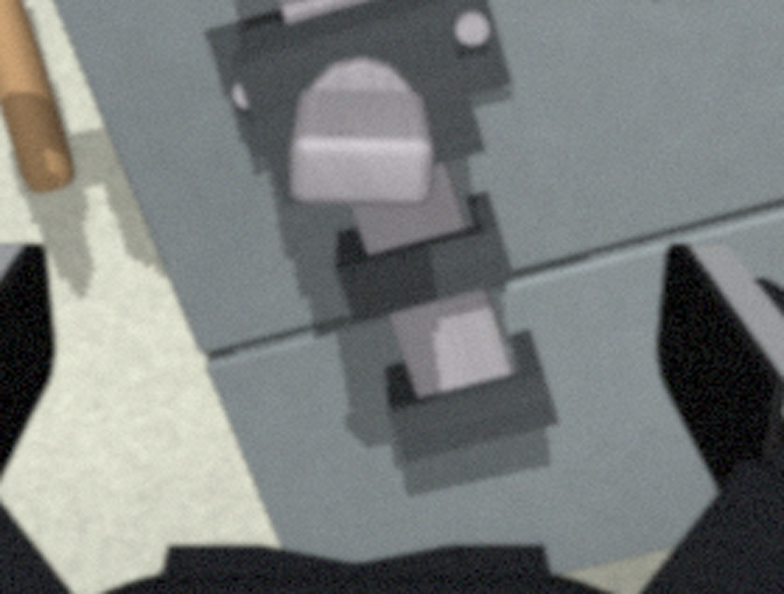

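```bash
python3 - <<'E'
from h import *
p=bp("wrist",(278.9,243),.204);print(p,T()[:3,:3].T@(p-T()[:3,3]))
E
```

```text
[ 0.5522 -0.0371  0.204 ] [ 0.02734301  0.00083911 -0.00261037]
```

Request:
carry_out(
  motion=[1, 0, 0, 0.03, 0.001, -0.002, -1, 0, 0, 0, 0.03, 0, 0, -1, 0, 0, 0, 0, 0, 0, 0.2, 0, 0, 0, 0, 0, 0, 1, 0, 0, 0, 0, 0, 0, 1, 0, 0, 0, 0, 0, 0, 1, 0, 0, 0, 0, 0, 0, 1],
)

```text
time_s: 2.45
eef_pos: [0.5545, -0.0342, 0.1753]
eef_rot: [0.428, 0.564, 0.428, -0.561]
wrist_force: [-4.5, -0.1, -3.8]
opening: 0.294
```

Request:
carry_out(
  motion=[0, 0, 0, -0.01, 0, 0, 1, 0, 0, 0, -0.015, 0, 0, 1, 0, 0, 0, -0.02, 0, 0, 1, 0, 0, 0, -0.02, 0, 0, 1, 0, 0, 0, 0, 0, 0, 1],
)

```text
time_s: 2.95
eef_pos: [0.5564, -0.0345, 0.2488]
eef_rot: [0.431, 0.565, 0.426, -0.559]
wrist_force: [0.4, -0.3, -0.8]
opening: 0.292
```

Request:
carry_out(
  motion=[-8, 0, 0, 0, 0, 0, 1, -7.5, 0, 0, 0, 0, 0, 1, 0, 0, 0, 0, -0.035, -0.012, 1, 0, 0, 0, 0, -0.035, -0.012, 1, 0, 0, 0, 0, -0.034, -0.01, 1, 0, 0, 0, 0, 0, 0, 1],
)

```text
time_s: 3.55
eef_pos: [0.4499, -0.0014, 0.2465]
eef_rot: [0.507, 0.5, 0.5, -0.493]
wrist_force: [0.0, 0.6, -1.4]
opening: 0.291
```

```bash
python3 - <<'E'
from h import *
np.set_printoptions(suppress=True)
print(T().round(4))
for n in["wrist","side"]:
    im=ctrl.camera(n);cv2.imwrite(f"pics/{n}2.png",im)
    print([(w(cam(n)[1],d["point"]),round(d["conf"],2)) for d in ctrl.landmark_of(n,"pin")])
a=cv2.convertScaleAbs(cv2.imread("pics/wrist2.png"),alpha=1.5)[0:400,130:430]
cv2.imwrite("pics/w2.png",cv2.resize(a,None,fx=1.5*4/3*.75,fy=1.5,interpolation=2))
for n in range(3):print(T()[:3,3].round(4))
E
```

```text
[[ 0.0138  0.9998  0.0136  0.4499]
 [-0.0007  0.0136 -0.9999 -0.0014]
 [-0.9999  0.0138  0.0008  0.2465]
 [ 0.      0.      0.      1.    ]]
[(array([ 0.4559, -0.0083,  0.2423]), 0.72), (array([ 0.7421, -0.095 ,  0.0446]), 0.56)]
[(array([ 0.7498, -0.0201,  0.0379]), 0.68), (array([ 0.7354, -0.0856,  0.0461]), 0.53), (array([ 0.4508, -0.0087,  0.2345]), 0.51)]
[ 0.4543 -0.0031  0.2479]
[ 0.4543 -0.0031  0.2479]
[ 0.4543 -0.0031  0.2479]
```

View pics/w2.png

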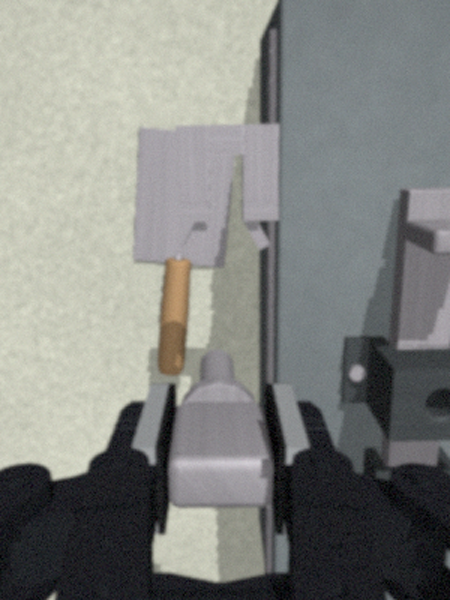

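Request:
carry_out(
  motion=[0, 0, 0, 0.035, 0, 0, 1, 0, 0, 0, 0.035, 0, 0, 1, 0, 0, 0, 0.028, 0, 0, 1, 0, 0, 0, 0, 0, 0, 1],
)

```text
time_s: 4.15
eef_pos: [0.4624, -0.0057, 0.1494]
eef_rot: [0.51, 0.502, 0.495, -0.492]
wrist_force: [-1.7, 1.3, -1.7]
opening: 0.292
```

```bash
python3 - <<'E'
from h import *
np.set_printoptions(suppress=True)
L=[T()]
for n in["wrist","side","wrist"]:
    im=ctrl.camera(n);cv2.imwrite(f"pics/{n}3.png",im)
    print([(w(cam(n)[1],d["point"]),round(d["conf"],2)) for d in ctrl.landmark_of(n,"pin")]);L.append(T())
for m in L:print(m[:3,3].round(4),m[2,1:].round(4),m[0,2].round(4))
a=cv2.convertScaleAbs(cv2.imread("pics/wrist3.png"),alpha=1.5)[0:400,130:430]
cv2.imwrite("pics/w3.png",cv2.resize(a,None,fx=2,fy=1.5,interpolation=2))
E
```

```text
[(array([ 0.4686, -0.0117,  0.1482]), 0.65)]
[(array([ 0.735 , -0.0876,  0.0447]), 0.61), (array([ 0.7491, -0.0196,  0.0383]), 0.5), (array([ 0.4607, -0.0146,  0.1402]), 0.44)]
[(array([ 0.4681, -0.0128,  0.1473]), 0.69)]
[ 0.4624 -0.0057  0.1494] [0.0251 0.0043 0.1494] 0.0112
[ 0.4648 -0.0063  0.1532] [0.0311 0.006  0.1532] 0.0113
[ 0.4657 -0.0064  0.1547] [0.0345 0.007  0.1547] 0.0116
[ 0.4656 -0.0064  0.1548] [0.0351 0.0072 0.1548] 0.0116
```

View pics/w3.png

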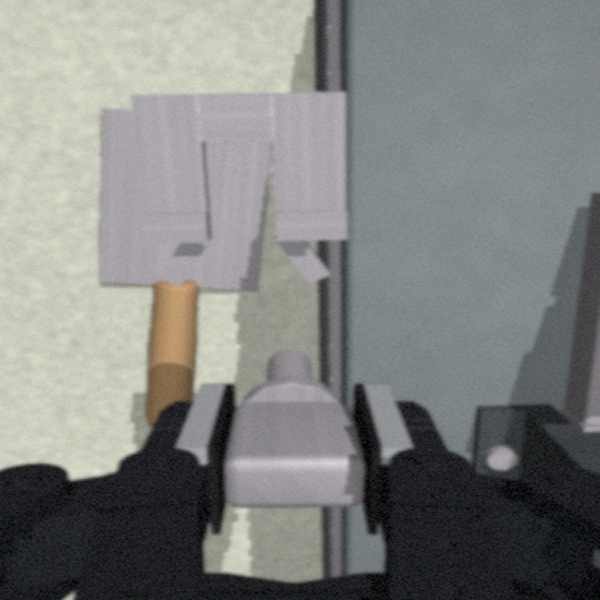

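Request:
carry_out(
  motion=[0, 0.4, -2, 0, -0.006, 0, 1, 0, 0, 0, 0, 0, 0, 1, 0, 0, 0, 0.007, -0.004, 0, 1, 0, 0, 0, 0, 0, 0, 1],
)

```text
time_s: 4.85
eef_pos: [0.4579, -0.007, 0.1511]
eef_rot: [0.506, 0.498, 0.5, -0.496]
wrist_force: [-0.5, -0.2, -1.0]
opening: 0.293
```

```bash
cat > look.py <<'E'
from h import *
import sys
np.set_printoptions(suppress=True)
k=sys.argv[1]
im=ctrl.camera("scene");ctrl.camera("scene");im=ctrl.camera("wrist");cv2.imwrite(f"pics/wr{k}.png",im)
print([(w(cam("wrist")[1],d["point"]),round(d["conf"],2)) for d in ctrl.landmark_of("wrist","pin")])
print(T().round(4),ctrl.get_obs()["wrist_force"].round(1),ctrl.get_obs()["time_s"])
a=cv2.convertScaleAbs(im,alpha=1.5)[50:350,130:430]
cv2.imwrite(f"pics/w{k}.png",cv2.resize(a,None,fx=2,fy=2,interpolation=2))
E
python3 look.py 4
```

```text
[(array([ 0.4592, -0.0106,  0.1468]), 0.78)]
[[ 0.0091  0.9999  0.0121  0.4589]
 [-0.0026  0.0121 -0.9999 -0.0072]
 [-1.      0.0091  0.0027  0.1519]
 [ 0.      0.      0.      1.    ]] [-0.2  0.1 -1.2] 5.05
```

View pics/w4.png

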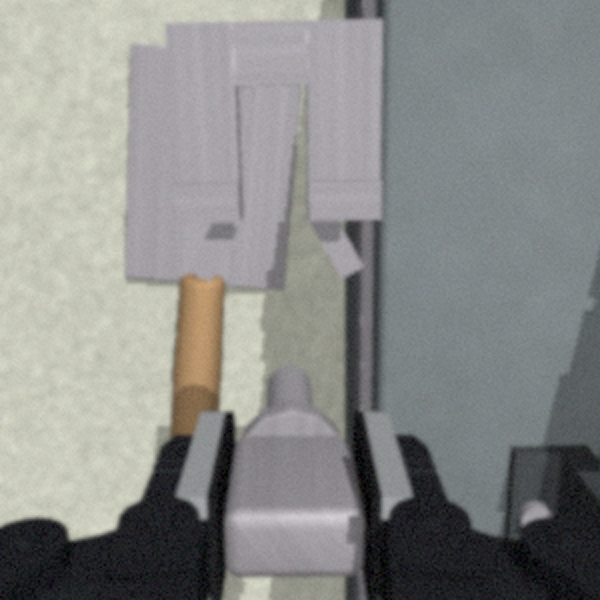

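```bash
python3 - <<'E'
from h import *
f=lambda u,v:(130+u/2,50+v/2)
for n,u,v,z in[("endL",238,85,.12),("endR",306,85,.12),("rimL",242,185,.12),("rimR",308,185,.12),("rimfront",345,218,.123),("rimback",345,180,.123),("tip",290,372,.0995),("tip edgeL",271,385,.0995),("tipedgeR",310,385,.0995),("tabL",228,510,.1815),("tabR",358,510,.1815),("tabLn",228,572,.1815),("tabRn",358,572,.1815),("chest far",384,20,.12),("chest",384,210,.12)]:print(n,bp("wrist",f(u,v),z))
E
```

```text
endL [0.4453 0.067  0.12  ]
endR [0.4608 0.0672 0.12  ]
rimL [0.446  0.0445 0.12  ]
rimR [0.4616 0.0446 0.12  ]
rimfront [0.4704 0.0374 0.123 ]
rimback [0.4701 0.0462 0.123 ]
tip [ 0.458  -0.0106  0.0995]
tip edgeL [ 0.4526 -0.0146  0.0995]
tipedgeR [ 0.4638 -0.0145  0.0995]
tabL [ 0.4467 -0.0048  0.1815]
tabR [ 0.4695 -0.0047  0.1815]
tabLn [ 0.4465 -0.0175  0.1815]
tabRn [ 0.47   -0.0174  0.1815]
chest far [0.4779 0.0812 0.12  ]
chest [0.4799 0.0389 0.12  ]
```

Request:
carry_out(
  motion=[0, 0, -0.4, 0.007, -0.0035, 0, 1, 0, 0, 0, 0, 0, 0, 1, 0, 0, 0, 0, 0, -0.01, 1, 0, 0, 0, 0, 0, -0.01, 1, 0, 0, 0, 0, 0, -0.006, 1, 0, 0, 0, 0, 0, 0, 1, 0, 0, 0, 0, 0, 0, 1],
)

```text
time_s: 5.75
eef_pos: [0.4547, 0.0218, 0.144]
eef_rot: [0.504, 0.496, 0.502, -0.497]
wrist_force: [0.8, 0.8, -1.9]
opening: 0.293
```

```bash
python3 look.py 5
```

```text
[(array([0.4552, 0.0139, 0.1385]), 0.56)]
[[ 0.0014  0.9999  0.0118  0.4547]
 [-0.0023  0.0118 -0.9999  0.0212]
 [-1.      0.0013  0.0023  0.144 ]
 [ 0.      0.      0.      1.    ]] [ 0.5 -0.2 -1. ] 5.95
```

View pics/w5.png

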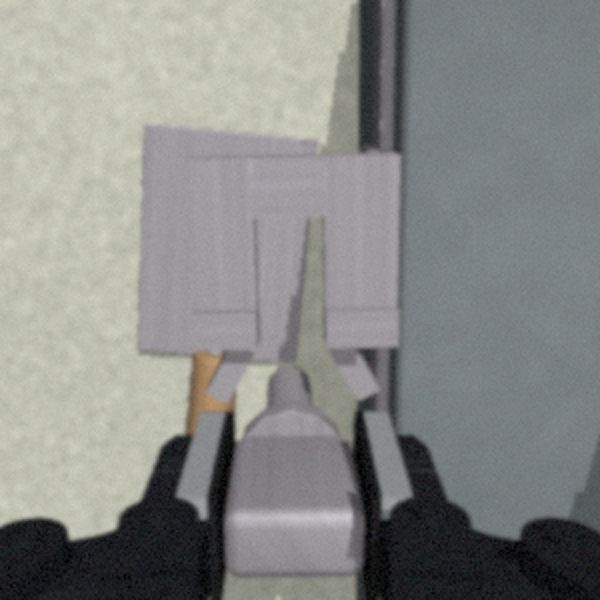

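Request:
carry_out(
  motion=[0, 0, 0, 0, 0, -0.012, 1, 0, 0, 0, 0, 0, -0.012, 1, 0, 0, 0, 0, 0, -0.008, 1, 0, 0, 0, 0, 0, 0, 1],
)

```text
time_s: 6.35
eef_pos: [0.4543, 0.0557, 0.144]
eef_rot: [0.503, 0.497, 0.502, -0.498]
wrist_force: [0.1, 0.1, -2.1]
opening: 0.291
```

Request:
carry_out(
  motion=[0, 0, 0, 0, 0, -0.004, 1, 0, 0, 0, 0, 0, -0.003, 1, 0, 0, 0, 0, 0, -0.003, 1, 0, 0, 0, 0, 0, 0, 1],
)

```text
time_s: 6.75
eef_pos: [0.4542, 0.0668, 0.144]
eef_rot: [0.504, 0.497, 0.502, -0.497]
wrist_force: [-0.5, -1.0, -1.2]
opening: 0.288
```

Request:
carry_out(
  motion=[0, 0, 0, 0, 0, -0.002, 1, 0, 0, 0, 0, 0, -0.002, 1, 0, 0, 0, 0, 0, 0, 1],
)

```text
time_s: 7.05
eef_pos: [0.4542, 0.0671, 0.144]
eef_rot: [0.506, 0.495, 0.5, -0.499]
wrist_force: [-0.5, -0.4, -1.5]
opening: 0.293
```

Request:
carry_out(
  motion=[0, 0, 0, 0, 0, -0.003, 1],
)

```text
time_s: 7.15
eef_pos: [0.4542, 0.0685, 0.144]
eef_rot: [0.506, 0.494, 0.499, -0.5]
wrist_force: [-1.1, -10.6, -3.0]
opening: 0.289
```

```bash
python3 look.py 6
```

```text
[(array([0.4564, 0.0624, 0.1374]), 0.91)]
[[ 0.0012  0.9999  0.0118  0.4544]
 [-0.0136  0.0118 -0.9998  0.0686]
 [-0.9999  0.001   0.0136  0.1441]
 [ 0.      0.      0.      1.    ]] [-0.1 -8.7 -0.7] 7.35
```

View pics/w6.png

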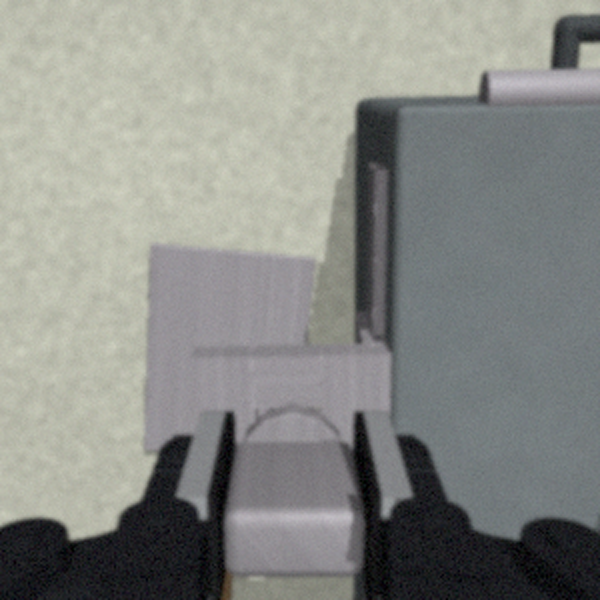

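Request:
carry_out(
  motion=[0, 0.8, 0, 0.004, 0, 0.001, 1, 0, 0, 0, 0.004, 0, 0, 1, 0, 0, 0, 0.003, 0, 0, 1, 0, 0, 0, 0, 0, 0, 1],
)

```text
time_s: 7.75
eef_pos: [0.455, 0.0673, 0.1328]
eef_rot: [0.503, 0.498, 0.502, -0.497]
wrist_force: [0.3, -2.1, -2.6]
opening: 0.289
```

Request:
carry_out(
  motion=[0, 0, 0, 0.0015, 0, 0, 1, 0, 0, 0, 0.0015, 0, 0, 1],
)

```text
time_s: 7.95
eef_pos: [0.4553, 0.0672, 0.1309]
eef_rot: [0.503, 0.498, 0.502, -0.497]
wrist_force: [-10.2, -1.7, 21.8]
opening: 0.296
```

Request:
carry_out(
  motion=[0, 0, 0, -0.0003, -0.0005, -0.001, 1, 0, 0, 0, 0, 0, -0.0015, 1, 0, 0, 0, 0, 0, 0, 1],
)

```text
time_s: 8.25
eef_pos: [0.4551, 0.0674, 0.1315]
eef_rot: [0.505, 0.496, 0.501, -0.498]
wrist_force: [-0.6, -1.8, -2.9]
opening: 0.291
```

```bash
python3 - <<'E'
from h import *
np.set_printoptions(suppress=True)
ctrl.camera("side");cv2.imwrite("pics/s7.png",ctrl.camera("scene"));o=ctrl.get_obs();print(T().round(4),o["wrist_force"],o["torque"],o["opening"])
E
```

```text
[[ 0.0027  0.9999  0.012   0.4551]
 [-0.0049  0.012  -0.9999  0.0676]
 [-1.      0.0027  0.005   0.1315]
 [ 0.      0.      0.      1.    ]] [-0.51782385 -4.33037361 -0.20971631] [-0.86256369  0.09479155 -0.00652416] 0.2892273496003125
```

Request:
carry_out(
  motion=[0, 0, 0, 0.0007, 0, 0, 1, 0, 0, 0, 0, 0, 0, 0.35, 0, 0, 0, 0, 0, 0, 0.1, 0, 0, 0, 0, 0, 0, 0, 0, 0, 0, 0, 0, 0, 0],
)

```text
time_s: 8.85
eef_pos: [0.4553, 0.0694, 0.131]
eef_rot: [0.504, 0.497, 0.502, -0.497]
wrist_force: [-0.6, -0.4, 0.0]
opening: 0.5
```

```bash
python3 look.py 8
```

```text
[(array([0.4547, 0.0602, 0.1231]), 0.59)]
[[ 0.0034  0.9999  0.0118  0.4553]
 [-0.0019  0.0118 -0.9999  0.0691]
 [-1.      0.0033  0.002   0.131 ]
 [ 0.      0.      0.      1.    ]] [-1.1 -0.2 -0.1] 9.05
```

View pics/w8.png

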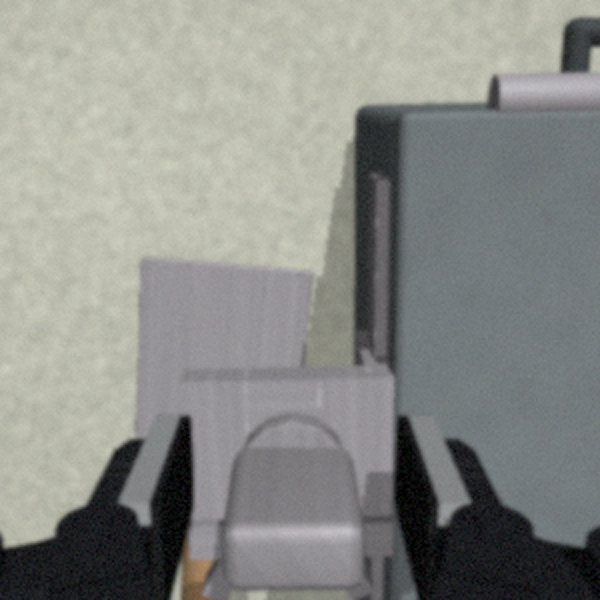

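Request:
carry_out(
  motion=[0, 0, 0, -0.02, 0, 0, 0, 0, 0, 0, -0.04, 0, 0, 0, 0, 0, 0, -0.04, 0, 0, 0, 0, 0, 0, 0, 0.03, 0.02, 1, 0, 0, 0, 0, 0.03, 0.02, 1, 0, 0, 0, 0, 0.02, 0.015, 1, 0, 0, 0, 0, 0.01, 0.008, 1, 0, 0, 0, 0, 0, 0, 1, 0, 0, 0, 0, 0, 0, 1],
)

```text
time_s: 9.95
eef_pos: [0.5472, 0.0065, 0.2355]
eef_rot: [0.504, 0.497, 0.502, -0.496]
wrist_force: [-0.7, -0.5, 0.0]
opening: 0.003
```

```bash
python3 - <<'E'
from h import *
np.set_printoptions(suppress=True)
for n in["side","wrist"]:
    im=ctrl.camera(n);cv2.imwrite(f"pics/{n}9.png",im)
    for t in["pin","bolt_tab","bore"]:print(n,t,[(w(cam(n)[1],d["point"]),round(d["conf"],2)) for d in ctrl.landmark_of(n,t)])
o=ctrl.get_obs();print(T().round(4),o["opening"],o["time_s"])
cv2.imwrite("pics/w9.png",cv2.convertScaleAbs(im,alpha=1.5))
E
```

```text
side pin [(array([ 0.7333, -0.0872,  0.0432]), 0.64), (array([ 0.7493, -0.0179,  0.0388]), 0.58), (array([0.4533, 0.0576, 0.116 ]), 0.5)]
side bolt_tab [(array([0.5507, 0.0387, 0.1559]), 0.74), (array([ 0.4194, -0.0045, -0.0051]), 0.54)]
side bore [(array([ 0.55  , -0.038 ,  0.1658]), 0.9)]
wrist pin [(array([0.4567, 0.0611, 0.124 ]), 0.73), (array([ 0.7356, -0.0918,  0.0417]), 0.63), (array([ 0.7577, -0.0252,  0.0441]), 0.59)]
wrist bolt_tab [(array([0.5522, 0.0356, 0.1614]), 0.72)]
wrist bore []
[[ 0.0047  0.9999  0.0138  0.5477]
 [-0.0017  0.0138 -0.9999  0.0065]
 [-1.      0.0047  0.0018  0.2361]
 [ 0.      0.      0.      1.    ]] 0.000843218567277373 10.35
```

View pics/w9.png

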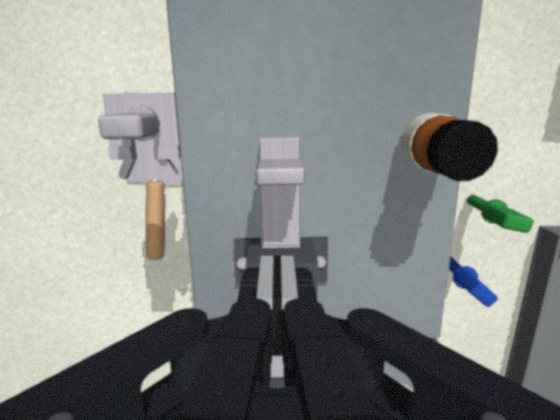

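Request:
carry_out(
  motion=[0, 0, 0, 0.03, 0.003, 0, 1, 0, 0, 0, 0.03, 0, 0, 1, 0, 0, 0, 0.018, 0, 0, 1, 0, 0, 0, 0, 0, 0, 1, 0, 0, 0, 0, 0, 0, 1],
)

```text
time_s: 10.85
eef_pos: [0.5523, 0.0069, 0.1584]
eef_rot: [0.507, 0.498, 0.501, -0.495]
wrist_force: [-0.3, -0.2, 0.1]
opening: -0.003
```

Request:
carry_out(
  motion=[0, 0, 0, 0.006, 0, 0, 1, 0, 0, 0, 0, 0, -0.006, 1, 0, 0, 0, 0, 0, -0.008, 1, 0, 0, 0, 0, 0, -0.01, 1, 0, 0, 0, 0, 0, -0.01, 1, 0, 0, 0, 0, 0, -0.01, 1, 0, 0, 0, 0, 0, 0, 1],
)

```text
time_s: 11.55
eef_pos: [0.5533, 0.0542, 0.1556]
eef_rot: [0.509, 0.498, 0.499, -0.494]
wrist_force: [0.5, -0.3, 0.7]
opening: 0.008
```

Request:
carry_out(
  motion=[0, 0, 0, 0, 0, -0.008, 1, 0, 0, 0, 0, 0, -0.006, 1, 0, 0, 0, 0, 0, -0.004, 1, 0, 0, 0, 0, 0, -0.003, 1],
)

```text
time_s: 11.95
eef_pos: [0.5528, 0.0756, 0.1557]
eef_rot: [0.51, 0.497, 0.498, -0.495]
wrist_force: [-1.7, -15.8, 0.4]
opening: -0.001
```

Request:
carry_out(
  motion=[0, 0, 0, 0, 0, -0.003, 1, 0, 0, 0, 0, 0, -0.004, 1],
)

```text
time_s: 12.15
eef_pos: [0.5528, 0.0755, 0.1558]
eef_rot: [0.513, 0.493, 0.495, -0.498]
wrist_force: [-2.5, -22.7, 0.9]
opening: 0.0
```

Firm stop. Back off, rise, and check.

Request:
carry_out(
  motion=[0, 0, 0, 0, 0, 0.008, 1, 0, 0, 0, 0, 0, 0.006, 1, 0, 0, 0, -0.03, 0, 0, 1, 0, 0, 0, -0.04, 0, 0, 1, 0, 0, 0, -0.04, 0, 0.03, 1, 0, 0, 0, 0, 0, 0.03, 1, 0, 0, 0, 0, 0, 0.02, 1, 0, 0, 0, 0, 0, 0, 1],
)

```text
time_s: 12.95
eef_pos: [0.5542, -0.0172, 0.2731]
eef_rot: [0.513, 0.495, 0.496, -0.496]
wrist_force: [0.1, -0.3, -0.0]
opening: 0.002
```

```bash
python3 - <<'E'
from h import *
np.set_printoptions(suppress=True)
for n in["side","scene","wrist"]:
    im=ctrl.camera(n);cv2.imwrite(f"pics/{n}10.png",im)
    for t in["pin","bolt_tab","bore","jar_a","spatula"]:print(n,t,[(w(cam(n)[1],d["point"]),round(d["conf"],2)) for d in ctrl.landmark_of(n,t)])
s=cv2.imread("pics/side10.png")[130:290,200:370];s=cv2.resize(s,(400,376),interpolation=2)
u=cv2.resize(cv2.imread("pics/wrist10.png"),(400,300))
sc=cv2.imread("pics/scene10.png");uv=pj("scene",(.47,.05,.13)).astype(int);print(uv)
c=cv2.resize(sc[max(0,uv[1]-50):uv[1]+50,max(0,uv[0]-67):uv[0]+67],(400,300),interpolation=2)
o=np.zeros((600,800,3),'uint8');o[:300,:400]=u;o[300:,:400]=c;o[:376,400:]=s
cv2.imwrite("pics/w10.png",cv2.convertScaleAbs(o,alpha=1.5));print(T()[:3,3],ctrl.get_obs()["time_s"])
E
```

```text
side pin [(array([ 0.7508, -0.0196,  0.0363]), 0.69), (array([ 0.7305, -0.089 ,  0.0453]), 0.68), (array([0.4501, 0.0576, 0.1161]), 0.67)]
side bolt_tab [(array([0.4537, 0.0588, 0.1202]), 0.63), (array([0.5459, 0.0935, 0.1547]), 0.59)]
side bore [(array([ 0.5511, -0.0383,  0.1694]), 0.58)]
side jar_a [(array([0.6496, 0.051 , 0.1173]), 0.89), (array([ 0.6476, -0.1678,  0.123 ]), 0.55)]
side spatula [(array([ 0.4204, -0.0049, -0.0044]), 0.88)]
scene pin [(array([ 0.7535, -0.0251,  0.042 ]), 0.58), (array([ 0.7384, -0.0913,  0.0408]), 0.41)]
scene bolt_tab [(array([0.548 , 0.0851, 0.1563]), 0.89)]
scene bore [(array([0.4544, 0.0577, 0.1179]), 0.34)]
scene jar_a [(array([ 0.6502, -0.169 ,  0.1181]), 0.72), (array([0.6509, 0.0508, 0.1193]), 0.63)]
scene spatula []
wrist pin [(array([0.4592, 0.063 , 0.1238]), 0.94), (array([ 0.7594, -0.0268,  0.0422]), 0.93), (array([ 0.7371, -0.0924,  0.0403]), 0.88)]
wrist bolt_tab [(array([0.5513, 0.0898, 0.1582]), 0.58)]
wrist bore [(array([ 0.549 , -0.0368,  0.167 ]), 0.74)]
wrist jar_a [(array([0.65  , 0.0514, 0.1214]), 0.81)]
wrist spatula [(array([ 0.4244, -0.0062,  0.0031]), 0.83)]
[276 173]
[ 0.55338721 -0.01533868  0.27178402] 13.85
```

View pics/w10.png

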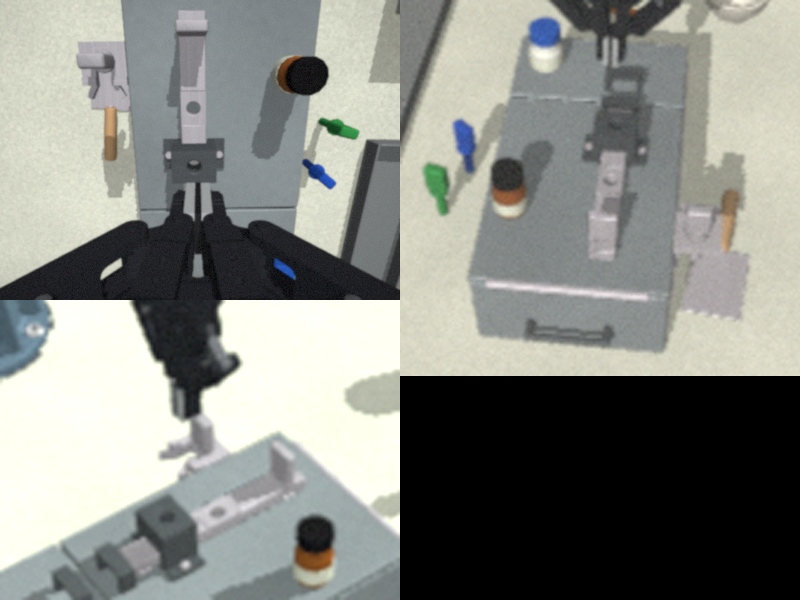

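```bash
python3 -c "
from bench import ctrl
print(ctrl.hand_in())"
```

```text
the job is handed in; nothing more can be done
None
```

I drew the lock pin out of the bridge and parked it in the clip's notch. I then pushed the bolt back with the closed fingers and handed the job in at about 14 s of robot time.

- **Pin:** It stopped firmly at the closed end of the notch, at about 9 N. I lowered it until the collar touched the plate, then eased off and released it. The last pictures show it upright behind the rims at about (0.455, 0.060), where the seat was measured at y ≈ 0.061. The collar looks flat on the plate, but I only saw that from above and at an angle and did not measure it.
- **Bolt:** It met a hard stop and did not move further at 23 N. The bolt tab went from y ≈ 0.035 to 0.090 (wrist camera), about 55 mm. The side and scene cameras put it at 0.0935 and 0.085, within a few mm of that.
- **Bystanders:** The jars and spatula read the same positions as at the start, within a few mm. I never went near the bottles, beaker or mortar and did not re-measure them.
- **Disagreements:** In the last scene picture the pin network missed the parked pin, and "bore" was reported at the clip with low confidence. "bolt_tab" also had one false hit there from the side camera. The pictures and the other cameras contradicted all three.

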